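# Find the heavy side of the finishing wheel

## Task

The cork finishing wheel on the balancing stand has a heavy side that cannot be seen: take the wooden crank handle, turn the wheel by it through at least one full turn and feel where the weight pulls. Then turn the heavy side straight down and finish while still gripping the handle, holding the wheel still there so that its light side on top can be marked; leave the loose things on the bench where they are.

Things in the scene. Friction and masses are not known exactly. Their poses are not given: they have to be found in the camera images.
- stand: grey balancing stand, screwed to the bench, may stand turned. Origin on the bench under the wheel's centre; x runs level along the axle, away from the robot, from the wheel into the bearing post behind it; y left, z up. Base plate 170 x 160 x 14 mm.
- hub (a point): centre of the wheel on its axle, 155 mm above the bench, axes as the stand's. The cork wheel is 130 mm across, 36 mm thick. A steel slug of 0.45 to 0.65 kg hidden inside, its centre 42 mm from the axle, makes one side heavy; where it lies round the wheel relative to the crank differs every time and nothing shows it. Wheel and crank are otherwise balanced.
- wheel (a joint): wheel angle about the stand's x, rad, no limits: 0 with the crank handle straight above the axle, growing clockwise seen from the robot (at pi/2 the handle is at the right, -y). The bearing drags with 0.32 N m, so the wheel stays where left. Turning it slowly takes about 5.8 N along the circle at the handle, plus (heavy side rising) or minus (sinking) up to 4.9 N, most at axle height.
- crank_handle: wooden handle sleeve, 68 mm long, 19 mm thick, parallel to the axle, free to revolve on its pin. Origin at its centre, 55 mm from the axle and 92 mm from the hub point towards the robot (stand's -x). The flat crank bar is 24 to 32 mm before the hub point. It can be gripped from above at every wheel angle and carried round the circle with the gripper kept upright.
- tape_roll: black tape roll lying flat, 62 x 59 x 19 mm, loose; origin at the centre of its underside. Leave alone.
- grey_spool: grey-brown thread spool standing upright, 36 mm across, 45 mm high, loose; origin at the centre of its underside. Leave alone.
- round_die: round steel cutting die, 40 mm across, 35 mm high, loose; origin at the centre of its underside. Leave alone.
- sanding_block: cork-coloured sanding block, 60 x 90 x 30 mm, loose; origin at the centre of its underside. Leave alone.

How it is judged (in metres and radians):
On the way, in this order (a step that is already met when the one before it is completed fails the run):
1. the crank handle has been carried to the other side of the axle from where it started (distance of crank_handle from where it was at the start of the episode above 0.1 m and contact force between the fingers and crank_handle above 0.5 N), for 0.05 s.
2. and on round, back to near where it started (distance of crank_handle from where it was at the start of the episode below 0.03 m), for 0.05 s.
At the end, for the whole second after the job is handed in: the wheel's heavy side points straight down to within 20 degrees, the wheel is still, and the gripper is still holding the crank handle (over 2 N) (z of heavy_spot in the frame of hub below -0.0395 m and contact force between the fingers and crank_handle above 2 N and velocity of joint wheel between -0.05 and 0.05 rad/s); the arm keeps its last pose, push and grip.
It fails at once if a loose thing near the stand is displaced by more than 25 mm (distance of any of tape_roll, grey_spool, round_die, sanding_block from where it was at the start of the episode above 0.025 m).
It also fails if it takes over 61 s, if anything falls off the work surface, if the arm or the gripper's body presses on something with over 40 N, if the wrist force passes 120 N, or if a joint passes its speed limit or range.

## Robot

A 6-joint arm with a two-finger parallel gripper is mounted at the origin on a cart in front of the work surface, level with it; the furniture and walls round the work are solid. World frame = base frame: x ahead of the robot, y to its left, z up, the work surface at z = 0. Lengths are in m, angles in degrees, forces in N, time in s.
With the tool pointing down it reaches from about 0.275 to 0.75 m from the base axis. Payload 10.2 kg.
Tool frame: the origin (TCP) lies at the very end of the fingers, on their centre line; the grasp point (between the pads) lies 19 mm behind it (r.pinch_z is the distance from the TCP to the grasp point, in m); x points along the fingers, y is the direction in which the jaws open and shut, and the axes are right-handed (so a half turn about x gives the same grasp; the last joint's range is limited). The gripper opens to 85 mm and grips with 20 to 120 N. Pads are 22 mm wide; open, the fingers measure 114 mm over their backs; the gripper's body (76 mm by 85 mm) begins 54 mm behind the grasp point. The pads swing forward as they close: fully open they stand 13 mm farther back than shut.
Start: joints at [59.336, 17.928, 85.812, -0, 76.261, -12.8], TCP at [0.161, 0.5, 0.231] pointing down, gripper open.
Joint ranges: [-168.41, 168.41], [-55.51, 124.54], [10.69, 146.95], [-70.63, 250.63], [1, 178], [-165.06, 165.06]. Speed limits (degrees/s): [136.94, 136.94, 172.46, 180, 180, 180].

## Interface

Orientations are given as [roll, pitch, yaw] about the fixed x, y, z axes, in that order (R = Rz(yaw) Ry(pitch) Rx(roll)).
In Python, from rig import r gives the robot as it stands.
- The arm moves only by the tool arm_command, never from a script. Its argument "moves" is a list of rows, each an object of numbers: "x", "y", "z": the shift along the tool's x, y, z in cm; "rx", "ry", "rz": the turn, a rotation vector about the tool's x, y, z in degrees; "gripper": the finger opening in cm, from 0 to 8.54. A call has exactly 5 rows; each row is the pose to reach, as a shift and turn from the pose commanded when the call began, along the tool's axes at that moment; what a row does not reach only later rows make up. A row lasts 1/8 s, in which the tool goes at most 62.5 mm and 10.7 degrees, less where a joint would pass 70% of its speed; a pose out of reach is approached as far as the arm can. A call with a gripper value outside its range is refused whole. The fingers move at their own pace and stop on an object; the grip force is fixed at half the most. Time passes only in rows, so rows that repeat a pose let the fingers close, or fill a call up. It gives the time, the measured TCP pose, the force and the opening at its end, in the units of the state.
- r.read_state(): the state, without advancing time (a new reading comes with each control period).
- r.get_image(name): name is "scene" or "side" or "wrist"; returns a dict with "frame" (400x640x3 uint8, blue, green, red), "K" (3x3 intrinsics, pixels), "k1" (the pictures are not rectified: a ray, as slopes to the right and down, at radius r is drawn at 1 + k1 r^2 times it, then the intrinsics apply), "xyz" and "attitude" of the camera in the world. Camera axes: x right, y down, z forward; pixel columns grow to the right and rows downward; lengths in m; the calibration is good to about 2 mm. A picture is of the moment at which its call begins. There is no depth.
- r.finish_job(): hands the job in, once; it reports no verdict.
The state is a dict: "time_s": time; "joint_positions": joint angles; "joint_velocities": joint speeds; "tau": joint torques, N m; "eef_pos": TCP position; "eef_rot": TCP orientation; "contact_force": force on the tool from outside, world axes, zero at the start; "ft_torque": the same for the moment, N m; "width": finger opening in m.
Only numpy, scipy, OpenCV 4.12 (cv2) and the standard library are available. Lean on these libraries where they do the work, as an engineer would, in place of code of your own. Each camera call takes 0.05 s, during which the arm holds its last target.

## Working session

There is one attempt and no reset: what is moved stays moved. The work goes in short steps, Python scripts to look and compute and a tool call to move; the robot and the scene stay as the last step left them, time stands still between calls to the robot, and variables do not carry over. Pictures are saved under pics/ and viewed, and the job is handed in when it is done.

Besides the shell and the picture viewer there is one more tool, called after "Request:" as name(argument=value, ...) on one line, values as JSON. arm_command: Moves the arm, as the interface text tells. Its arguments: {"type":"object","properties":{"moves":{"type":"array"}},"required":["moves"]}

```bash
ls; mkdir -p pics; python3 - <<'E'
from rig import r
import cv2
print(r.read_state())
for n in ("scene","side","wrist"):
    i=r.get_image(n); cv2.imwrite(f"pics/{n}0.png",i["frame"]); print(n,i["K"],i["k1"],i["xyz"],i["attitude"])
E
```

```text
pics
{'time_s': 0.0, 'joint_positions': array([ 5.93336505e+01,  1.79606667e+01,  8.58543675e+01,  2.92173878e-04,
        7.62596046e+01, -1.28005445e+01]), 'joint_velocities': array([-0.02755343, -0.08076512, -0.08771718,  0.10072349,  0.03743506,
       -0.00138034]), 'tau': array([-1.00570614e-03, -4.12273264e+01, -2.59740150e+01, -2.78732768e-04,
        4.23362508e-03, -2.76393291e-05]), 'eef_pos': array([0.16094788, 0.49945491, 0.2307218 ]), 'eef_rot': array([-103.01833995,   89.92536068, -120.88421456]), 'contact_force': array([-0.41994991, -0.0120767 , -0.19208003]), 'ft_torque': array([-0.01750744, -0.00319773, -0.02022714]), 'width': 0.08526045978936889}
scene [[389.93656366   0.         320.34203282]
 [  0.         389.93656366 197.09843385]
 [  0.           0.           1.        ]] -0.018793443796272218 [-0.00210056 -0.25524985  0.61608547] [-121.36961469   -0.47268053  -60.26897578]
side [[375.55577515   0.         318.95175561]
 [  0.         375.55577515 192.95929705]
 [  0.           0.           1.        ]] -0.07198277520761208 [ 0.4099011  -0.44426274  0.69113321] [-130.72080733   -0.51141108  -23.33043015]
wrist [[321.18764553   0.         318.16821737]
 [  0.         321.18764553 200.36080201]
 [  0.           0.           1.        ]] 0.009273460854329332 [0.09132985 0.52214488 0.37410094] [1.63372817e+02 9.69694395e-02 7.21971301e+01]
```

View pics/scene0.png

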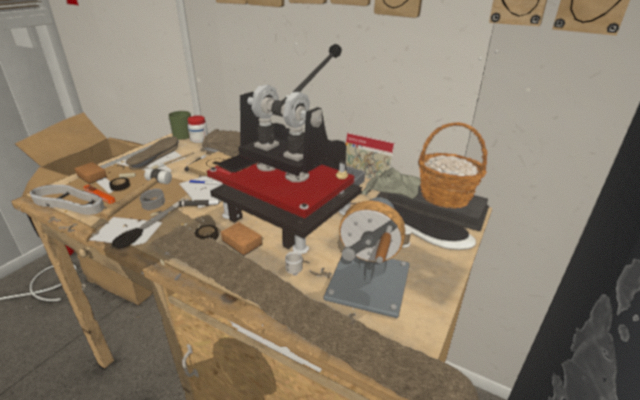

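View pics/side0.png

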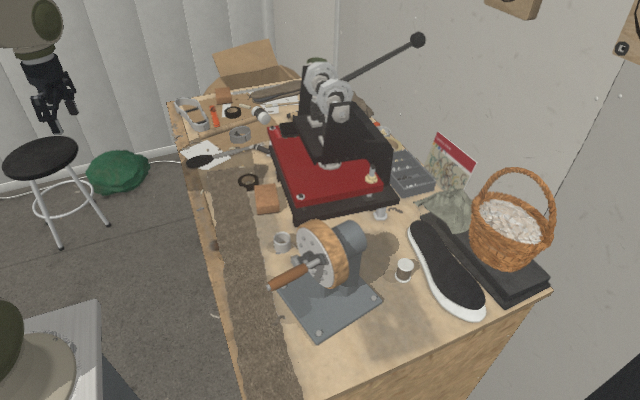

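View pics/wrist0.png

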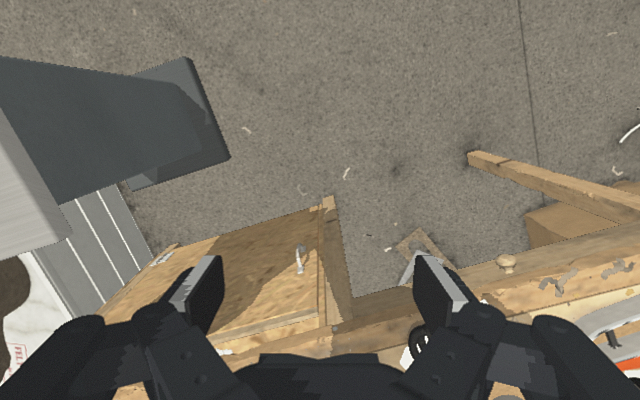

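```bash
python3 - <<'E'
import cv2
a=cv2.imread("pics/scene0.png")[190:330,290:430]; cv2.imwrite("pics/sc_c.png",cv2.resize(a,None,fx=4,fy=4,interpolation=cv2.INTER_CUBIC))
a=cv2.imread("pics/side0.png")[205:345,250:430]; cv2.imwrite("pics/si_c.png",cv2.resize(a,None,fx=4,fy=4,interpolation=cv2.INTER_CUBIC))
E
```

```text
(no output)
```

View pics/sc_c.png

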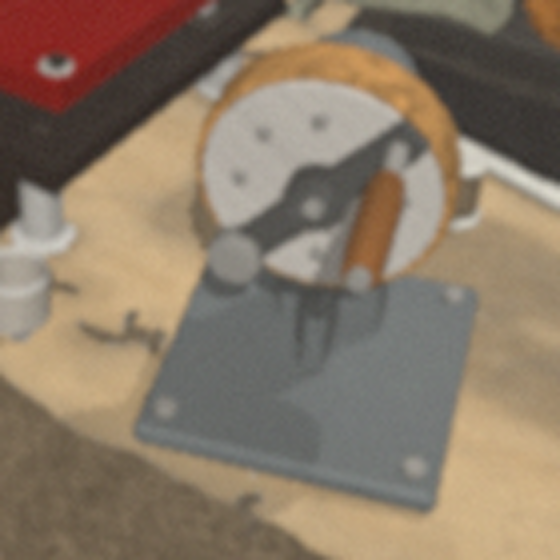

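View pics/si_c.png

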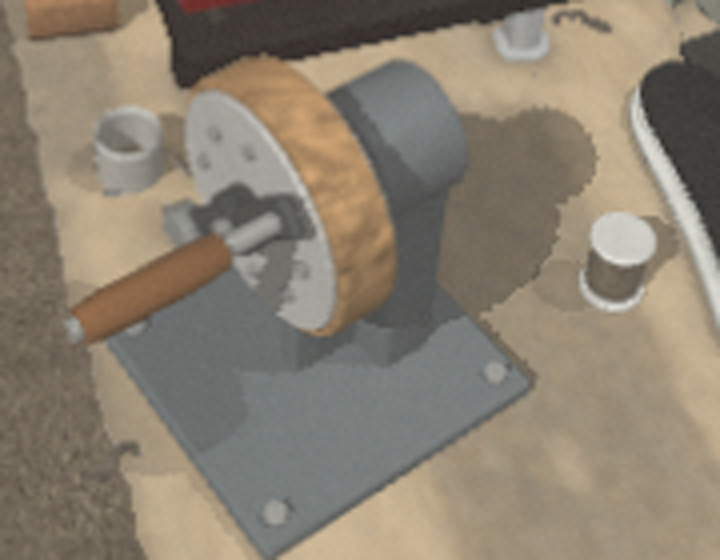

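```bash
cat > h.py <<'E'
import numpy as np
from scipy.spatial.transform import Rotation as R
from scipy.optimize import least_squares
CAM={"scene":([[389.93656366,0,320.34203282],[0,389.93656366,197.09843385],[0,0,1]],-0.018793443796272218,[-0.00210056,-0.25524985,0.61608547],[-121.36961469,-0.47268053,-60.26897578]),
"side":([[375.55577515,0,318.95175561],[0,375.55577515,192.95929705],[0,0,1]],-0.07198277520761208,[0.4099011,-0.44426274,0.69113321],[-130.72080733,-0.51141108,-23.33043015])}
def proj(c,P):
    K,k1,t,a=CAM[c]; K=np.array(K)
    p=R.from_euler('xyz',a,degrees=True).inv().apply(np.atleast_2d(P)-t)
    s=p[:,:2]/p[:,2:]; s=s*(1+k1*(s**2).sum(1,keepdims=True))
    return s*[K[0,0],K[1,1]]+K[:2,2]
E
python3 - <<'E'
from h import *
off={"scene":(290,190),"side":(250,205)}
def pts(p):
    x,y,yaw,th,px=p
    s,c=np.sin(th),np.cos(th)
    L={"sn":(-.126,-.055*s,.155+.055*c),"sf":(-.058,-.055*s,.155+.055*c),"hub":(-.034,0,.155),
     "nl":(px-.085,.08,.014),"nr":(px-.085,-.08,.014),"fr":(px+.085,-.08,.014)}
    Rz=R.from_euler('z',yaw)
    return {k:Rz.apply(v)+[x,y,0] for k,v in L.items()}
obs=[("scene","sn",358,275),("scene","sf",390,178),("scene","hub",316,207),("scene","nl",138,432),("scene","nr",434,496),("scene","fr",477,290),
("side","sn",84,325),("side","sf",222,253),("side","nr",268,549),("side","fr",530,377)]
def f(p):
    P=pts(p);o=[]
    for c,k,u,v in obs: o.append(proj(c,P[k])[0]-[(u+.5)/4-.5+off[c][0],(v+.5)/4-.5+off[c][1]])
    return np.array(o).ravel()
s=least_squares(f,[.5,-.2,-.5,1.1,0],loss='soft_l1')
print(s.x,np.degrees(s.x[2:4])); 
for o,e in zip(obs,f(s.x).reshape(-1,2)): print(o[:2],e.round(2))
print(pts(s.x))
E
```

```text
[ 0.59565615 -0.03459814  0.21780964  0.71501942  0.01886052] [12.47957289 40.96759495]
('scene', 'sn') [ 0.81 -0.76]
('scene', 'sf') [-0.67 -0.07]
('scene', 'hub') [-0.98 -0.55]
('scene', 'nl') [-1.94 -1.55]
('scene', 'nr') [0.69 0.32]
('scene', 'fr') [-0.45 -1.6 ]
('side', 'sn') [-0.92  1.61]
('side', 'sf') [ 0.43 -0.36]
('side', 'nr') [-0.07  2.52]
('side', 'fr') [0.48 0.75]
{'sn': array([ 0.48042535, -0.09703346,  0.19652943]), 'sf': array([ 0.54681872, -0.08233923,  0.19652943]), 'hub': array([ 0.56245946, -0.04194525,  0.155     ]), 'nl': array([0.51379202, 0.02921953, 0.014     ]), 'nr': array([ 0.54836667, -0.12700017,  0.014     ]), 'fr': array([ 0.71435009, -0.09026461,  0.014     ])}
```

```bash
cat > fit.py <<'E'
from h import *
import cv2
off={"scene":(290,190),"side":(250,205)}
def pts(p,a=.085,b=.08):
    x,y,yaw,th,px=p
    s,c=np.sin(th),np.cos(th)
    L={"sn":(-.126,-.055*s,.155+.055*c),"sf":(-.058,-.055*s,.155+.055*c),"hub":(-.034,0,.155),
     "nl":(px-a,b,.014),"nr":(px-a,-b,.014),"fr":(px+a,-b,.014)}
    Rz=R.from_euler('z',yaw)
    return {k:Rz.apply(v)+[x,y,0] for k,v in L.items()}
obs=[("scene","sn",358,275),("scene","sf",390,178),("scene","hub",316,207),("scene","nl",138,432),("scene","nr",434,496),("scene","fr",477,290),
("side","sn",84,325),("side","sf",222,253),("side","nr",268,549),("side","fr",530,377)]
def run(a,b):
    def f(p):
        P=pts(p,a,b);o=[]
        for c,k,u,v in obs: o.append(proj(c,P[k])[0]-[(u+.5)/4-.5+off[c][0],(v+.5)/4-.5+off[c][1]])
        return np.array(o).ravel()
    s=least_squares(f,[.5,-.2,0,1.1,0],loss='soft_l1')
    print(a,b,s.x,np.degrees(s.x[2:4]),s.cost)
    return s.x
run(.085,.08); p=run(.08,.085)
p=run(.085,.08)
x,y,yaw,th,px=p
Rz=R.from_euler('z',yaw)
W=lambda v: Rz.apply(v)+[x,y,0]
q=np.linspace(0,2*np.pi,60)
curves=[np.c_[q*0-.018,.065*np.cos(q),.155+.065*np.sin(q)],np.c_[q*0+.018,.065*np.cos(q),.155+.065*np.sin(q)]]
for h in (0,.014): curves.append(np.array([(px-.085,.08,h),(px-.085,-.08,h),(px+.085,-.08,h),(px+.085,.08,h),(px-.085,.08,h)]))
for xx in (-.126,-.058): curves.append(np.c_[q*0+xx,-.055*np.sin(th)+.0095*np.cos(q),.155+.055*np.cos(th)+.0095*np.sin(q)])
for c,w in (("scene",140),("side",180)):
    o=off[c]; im=cv2.imread(f"pics/{c}0.png")[o[1]:o[1]+140,o[0]:o[0]+w]
    im=cv2.resize(im,None,fx=4,fy=4,interpolation=cv2.INTER_CUBIC)
    for C in curves:
        u=((proj(c,W(C))-o+.5)*4).astype(int)
        cv2.polylines(im,[u],False,(255,0,255),1)
    cv2.imwrite(f"pics/ov_{c}.png",im)
E
python3 fit.py
```

```text
0.085 0.08 [ 0.59565615 -0.03459814  0.21780963  0.71501943  0.01886052] [12.47957228 40.96759579] 8.05371057256196
0.08 0.085 [ 0.59557969 -0.03174809  0.22385031  0.75094956  0.01643173] [12.82567787 43.02624064] 17.867348335594627
0.085 0.08 [ 0.59565615 -0.03459814  0.21780963  0.71501943  0.01886052] [12.47957228 40.96759579] 8.05371057256196
```

```bash
python3 -c "
import cv2,numpy as np
a=cv2.imread('pics/ov_scene.png');b=cv2.imread('pics/ov_side.png')
cv2.imwrite('pics/ov.png',cv2.resize(np.hstack([a,b]),(800,350)))"
```

```text
(no output)
```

View pics/ov_scene.png

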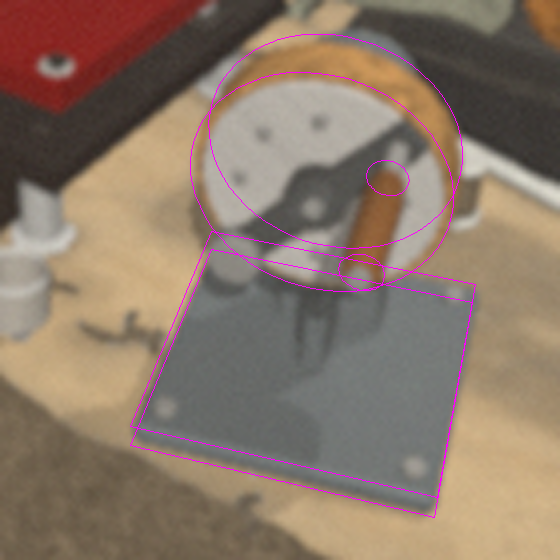

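View pics/ov_side.png

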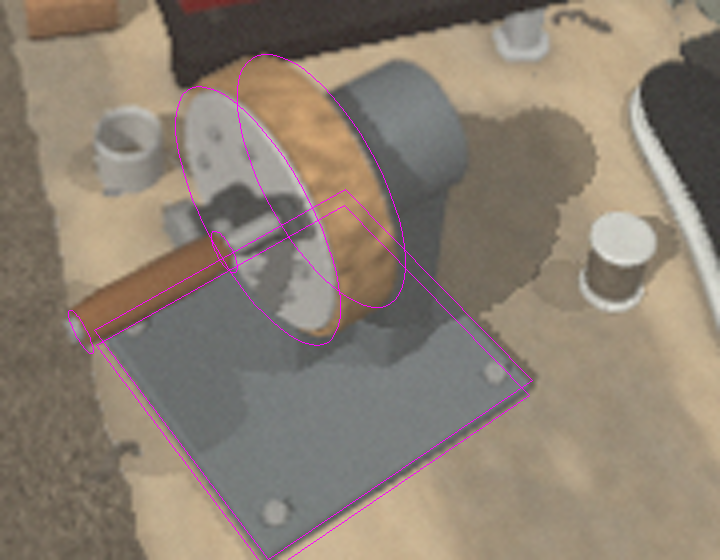

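```bash
python3 - <<'E'
from h import *
from rig import r
s=r.read_state(); Rt=R.from_euler('xyz',s["eef_rot"],degrees=True); print(Rt.as_matrix().round(3))
print("cam in tool",Rt.inv().apply(np.array([0.09132985,0.52214488,0.37410094])-s["eef_pos"]))
# press plan points
def ray(c,u,v,z):
    f=lambda xy: proj(c,[xy[0],xy[1],z])[0]-[u,v]
    return least_squares(f,[.6,.1]).x
for n,u,v,z in [("leg foot",289,245,0),("red plate nearcorner top",303,212,.09),("plate left corner",212,175,.09),("die? tin",292,272,0),("sand",240,238,.03),("tape",206,232,.01)]: print(n,ray("scene",u,v,z))
print("red side near left",ray("side",295,215,.05), ray("side",270,128,.08))
yaw=.2178
x,y=.59566,-.0346
g=R.from_euler('z',yaw).apply([-.100,-.055*np.sin(.715),.155+.055*np.cos(.715)])+[x,y,0]
print("grasp",g)
for sgn in (1,-1):
    Y=R.from_euler('z',yaw).apply([0,sgn,0]);X=np.array([0,0,-1.]);M=np.c_[X,Y,np.cross(X,Y)]
    D=Rt.inv()*R.from_matrix(M)
    print(sgn,"rotvec tool",D.as_rotvec(degrees=True),"pos shift to grasp+10cm cm",Rt.inv().apply(g+[0,0,.10-.019]-s["eef_pos"])*100)
E
```

```text
[[-0.     0.307  0.952]
 [-0.001  0.952 -0.307]
 [-1.    -0.001 -0.   ]]
cam in tool [-1.43166374e-01  3.57251359e-05 -7.32551713e-02]
leg foot [0.63605805 0.19447131]
red plate nearcorner top [0.66733152 0.17075066]
plate left corner [0.6977095  0.49481265]
die? tin [0.55643642 0.13319528]
sand [0.56702877 0.29171988]
tape [0.56167607 0.40297029]
red side near left [0.62327063 0.1841304 ] [0.67821403 0.55073853]
grasp [ 0.50581418 -0.09141528  0.19653013]
1 rotvec tool [-3.03435882e+01 -2.31630654e-02  4.41447592e-02] pos shift to grasp+10cm cm [ -4.6320665  -45.67094343  50.94832108]
-1 rotvec tool [1.49656398e+02 5.90393895e-02 3.09783826e-02] pos shift to grasp+10cm cm [ -4.6320665  -45.67094343  50.94832108]
```

Request:
arm_command(moves=[{"x":-0.8,"y":-3.8,"z":4.25,"rx":-2.5},{"x":-1.6,"y":-7.6,"z":8.5,"rx":-5},{"x":-2.4,"y":-11.4,"z":12.75,"rx":-7.5},{"x":-3.2,"y":-15.2,"z":17,"rx":-10},{"x":-4,"y":-19,"z":21.2,"rx":-12.5}])

```text
validation failed for argument at $.mo...
```

```bash
cat > goto.py <<'E'
from h import *
from rig import r
yaw=.2178;x,y=.59566,-.0346
Y=R.from_euler('z',yaw).apply([0,1,0]);X=np.array([0,0,-1.]);M=R.from_matrix(np.c_[X,Y,np.cross(X,Y)])
def grasp(th,xs=-.1): return R.from_euler('z',yaw).apply([xs,-.055*np.sin(th),.155+.055*np.cos(th)])+[x,y,0]
def rep(th,up,xs=-.1):
    s=r.read_state(); Rt=R.from_euler('xyz',s["eef_rot"],degrees=True)
    print("t",s["time_s"],"shift cm",(Rt.inv().apply(grasp(th,xs)+[0,0,up-.019]-s["eef_pos"])*100).round(2),"rot",(Rt.inv()*M).as_rotvec(degrees=True).round(2),"F",s["contact_force"].round(2),"w",s["width"],s["eef_pos"].round(4))
E
python3 -c "
from goto import *
rep(.715,.10)"
```

```text
t 0.15 shift cm [ -4.63 -45.67  50.95] rot [-3.034e+01 -2.000e-02  4.000e-02] F [-0.1   0.3   0.11] w 0.08541478803903288 [0.161  0.4995 0.2309]
```

Request:
arm_command(moves=[{"x":-0.8,"y":-3.8,"z":4.25,"rx":-2.5,"ry":0,"rz":0,"gripper":8.5},{"x":-1.6,"y":-7.6,"z":8.5,"rx":-5,"ry":0,"rz":0,"gripper":8.5},{"x":-2.4,"y":-11.4,"z":12.75,"rx":-7.5,"ry":0,"rz":0,"gripper":8.5},{"x":-3.2,"y":-15.2,"z":17,"rx":-10,"ry":0,"rz":0,"gripper":8.5},{"x":-4,"y":-19,"z":21.2,"rx":-12.5,"ry":0,"rz":0,"gripper":8.5}])

```text
time_s: 0.78
eef_pos: [0.305, 0.2521, 0.2715]
eef_rot: [24.9, 90.0, 19.6]
contact_force: [1.1, 0.8, 0.1]
width: 0.0848
```

```bash
python3 -c "
from goto import *
rep(.715,.10)"
```

```text
t 0.775 shift cm [ -0.6  -32.37  23.15] rot [-1.775e+01  1.000e-02 -0.000e+00] F [1.15 0.78 0.15] w 0.08481370844533366 [0.305  0.2521 0.2715]
```

Request:
arm_command(moves=[{"x":-0.1,"y":-4.6,"z":3.3,"rx":-2.5,"ry":0,"rz":0,"gripper":8.5},{"x":-0.2,"y":-9.2,"z":6.6,"rx":-5,"ry":0,"rz":0,"gripper":8.5},{"x":-0.3,"y":-13.8,"z":9.9,"rx":-7.5,"ry":0,"rz":0,"gripper":8.5},{"x":-0.4,"y":-18.4,"z":13.2,"rx":-10,"ry":0,"rz":0,"gripper":8.5},{"x":-0.5,"y":-23,"z":16.5,"rx":-12.5,"ry":0,"rz":0,"gripper":8.5}])

```text
time_s: 1.4
eef_pos: [0.4479, 0.0076, 0.2763]
eef_rot: [66.9, 90.0, 74.1]
contact_force: [0.2, 0.3, 0.7]
width: 0.0853
```

```bash
python3 -c "
from goto import *
rep(.715,.10)"
```

```text
t 1.4 shift cm [ -0.13 -10.55   4.51] rot [-5.28  0.   -0.01] F [0.18 0.31 0.65] w 0.08528280977871283 [0.4479 0.0076 0.2763]
```

Request:
arm_command(moves=[{"x":0,"y":-4,"z":1.7,"rx":-2,"ry":0,"rz":0,"gripper":8.5},{"x":0,"y":-8,"z":3.4,"rx":-4,"ry":0,"rz":0,"gripper":8.5},{"x":0,"y":-10.5,"z":4.5,"rx":-5.3,"ry":0,"rz":0,"gripper":8.5},{"x":2,"y":-10.5,"z":4.5,"rx":-5.3,"ry":0,"rz":0,"gripper":8.5},{"x":4,"y":-10.5,"z":4.5,"rx":-5.3,"ry":0,"rz":0,"gripper":8.5}])

```text
time_s: 2.02
eef_pos: [0.505, -0.0895, 0.2354]
eef_rot: [143.2, 90.0, 155.6]
contact_force: [-0.6, 0.2, -0.1]
width: 0.0849
```

```bash
python3 -c "
from goto import *
import cv2
i=r.get_image('wrist'); cv2.imwrite('pics/w1.png',i['frame'])
j=r.get_image('side'); cv2.imwrite('pics/s1.png',cv2.resize(j['frame'][100:340,200:460],None,fx=2.3,fy=2.3))
rep(.715,.0)"
```

```text
t 2.125 shift cm [ 5.68 -0.29  0.13] rot [-0.06 -0.2  -0.14] F [-0.18 -0.77 -0.  ] w 0.0850478939796959 [ 0.5042 -0.089   0.2343]
```

View pics/w1.png

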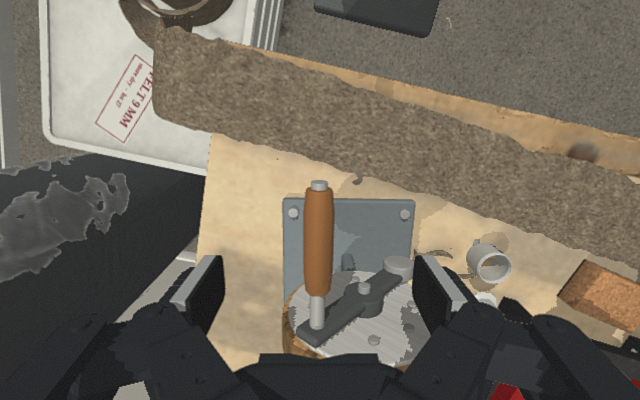

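View pics/s1.png

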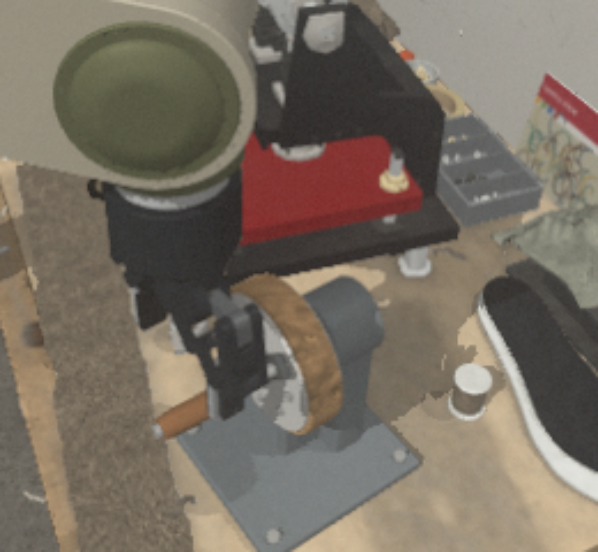

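```bash
python3 - <<'E'
import cv2
a=cv2.imread("pics/w1.png")[170:370,270:440]; cv2.imwrite("pics/w1c.png",cv2.resize(a,None,fx=3,fy=3,interpolation=cv2.INTER_CUBIC))
E
```

```text
(no output)
```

View pics/w1c.png

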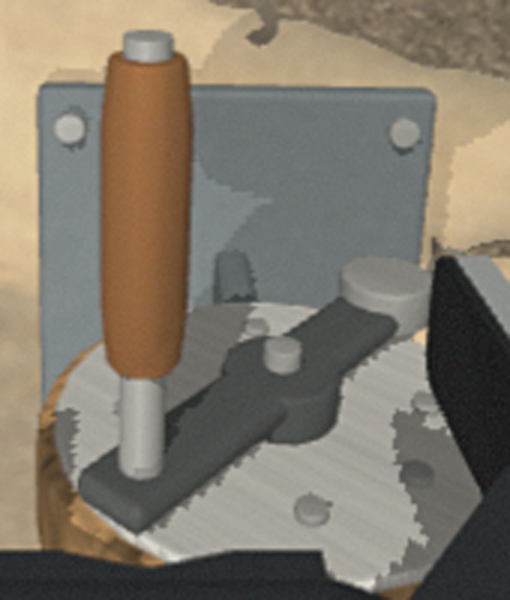

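```bash
cat > fit2.py <<'E'
from h import *
from rig import r
i=r.get_image("wrist"); CAM["wrist"]=(i["K"],i["k1"],i["xyz"],i["attitude"]); print(i["xyz"],i["attitude"])
off={"scene":(290,190,4),"side":(250,205,4),"wrist":(270,170,3)}
def pts(p,a=.085,b=.08):
    x,y,yaw,th,px,hx=p[:6]
    s,c=np.sin(th),np.cos(th)
    L={"sn":(-.126,-.055*s,.155+.055*c),"sf":(-.058,-.055*s,.155+.055*c),"pb":(-.032,-.055*s,.155+.055*c),"hub":(hx,0,.155),
     "nl":(px-a,b,.014),"nr":(px-a,-b,.014),"fr":(px+a,-b,.014)}
    Rz=R.from_euler('z',yaw)
    return {k:Rz.apply(v)+[x,y,0] for k,v in L.items()}
obs=[("scene","sn",358,275),("scene","sf",390,178),("scene","hub",316,207),("scene","nl",138,432),("scene","nr",434,496),("scene","fr",477,290),
("side","sn",84,325),("side","sf",222,253),("side","nr",268,549),("side","fr",530,377),
("wrist","sn",148,55),("wrist","sf",145,368),("wrist","pb",140,470),("wrist","hub",281,348),("wrist","nl",434,92),("wrist","nr",40,88)]
def run(cams):
    def f(p):
        P=pts(p);o=[]
        for c,k,u,v in obs:
            if c not in cams: continue
            j=["scene","side","wrist"].index(c)
            ox,oy,s=off[c]; e=proj(c,P[k]+p[6+3*j:9+3*j])[0]-[(u+.5)/s-.5+ox,(v+.5)/s-.5+oy]
            o+=list(e)
        return np.r_[o,p[6:]/.002*1.0]
    s=least_squares(f,np.r_[.6,-.03,.2,.7,.02,-.036,np.zeros(9)],loss='linear')
    print(cams,s.x.round(4),np.degrees(s.x[2:4]),s.cost)
    Rz=R.from_euler('z',s.x[2]); th=s.x[3]
    print("handle@-.1",Rz.apply([-.1,-.055*np.sin(th),.155+.055*np.cos(th)])+[s.x[0],s.x[1],0])
    e=f(s.x)[:-9].reshape(-1,2).round(1)
    for o,q in zip([o for o in obs if o[0] in cams],e): print(o[:2],q)
    return s.x
run(["scene","side"]); run(["wrist"]); run(["scene","side","wrist"])
E
python3 fit2.py
```

```text
[ 0.43322357 -0.10474248  0.37785673] [ 1.63573313e+02 -1.22086470e-01  1.02486215e+02]
['scene', 'side'] [ 5.966e-01 -3.380e-02  2.133e-01  7.215e-01  1.890e-02 -3.340e-02
 -3.000e-04 -1.300e-03 -1.500e-03  3.000e-04  1.300e-03 -2.000e-04
  0.000e+00  0.000e+00  0.000e+00] [12.22348549 41.33759472] 7.625357323953681
handle@-.1 [ 0.50658191 -0.09052302  0.1962957 ]
('scene', 'sn') [ 1. -0.]
('scene', 'sf') [-0.3  0.7]
('scene', 'hub') [-0.6 -0.2]
('scene', 'nl') [-1.6 -1.3]
('scene', 'nr') [0.8 0.8]
('scene', 'fr') [-0.  -1.1]
('side', 'sn') [-0.7  0.4]
('side', 'sf') [ 0.6 -1.3]
('side', 'nr') [-0.1  1.3]
('side', 'fr') [0.5 0. ]
['wrist'] [ 5.946e-01 -3.270e-02  2.039e-01  7.198e-01  1.850e-02 -3.760e-02
  0.000e+00 -0.000e+00 -0.000e+00 -0.000e+00  0.000e+00  0.000e+00
  0.000e+00 -0.000e+00 -1.000e-04] [11.6854224 41.2432211] 5.780728410870977
handle@-.1 [ 0.50400597 -0.08846895  0.19635548]
('wrist', 'sn') [0.1 1. ]
('wrist', 'sf') [-0.4 -0.8]
('wrist', 'pb') [ 0.7 -0.4]
('wrist', 'hub') [0.1 0. ]
('wrist', 'nl') [1.7 0.3]
('wrist', 'nr') [-2.5 -0.1]
['scene', 'side', 'wrist'] [ 5.961e-01 -3.340e-02  2.078e-01  7.216e-01  1.870e-02 -3.720e-02
  4.000e-04 -2.000e-03 -1.000e-03  1.100e-03  1.000e-03 -3.000e-04
 -1.500e-03  1.000e-03 -4.000e-04] [11.90662794 41.34219012] 15.163521115586
handle@-.1 [ 0.50571057 -0.08962983  0.19629279]
('scene', 'sn') [ 0.8 -0.3]
('scene', 'sf') [-0.3  0.5]
('scene', 'hub') [-1.   0.7]
('scene', 'nl') [-1.6 -1.6]
('scene', 'nr') [0.8 0.8]
('scene', 'fr') [ 0.3 -1. ]
('side', 'sn') [-0.9  0.2]
('side', 'sf') [ 0.5 -1.4]
('side', 'nr') [-0.4  1.4]
('side', 'fr') [0.6 0.4]
('wrist', 'sn') [-0.3  1.1]
('wrist', 'sf') [-0.4 -0.9]
('wrist', 'pb') [ 0.9 -0.6]
('wrist', 'hub') [0.2 0.3]
('wrist', 'nl') [1.6 0.1]
('wrist', 'nr') [-2.4  0.2]
```

```bash
sed -i 's/^yaw=.*/yaw=.2078;x,y=.596,-.0333/' goto.py; python3 -c "
from goto import *
rep(.7216,.0)"
```

```text
t 2.175 shift cm [ 5.85 -0.06  0.1 ] rot [ 0.53 -0.09 -0.06] F [0.41 0.86 0.53] w 0.08528754502700105 [ 0.5047 -0.0891  0.2358]
```

Request:
arm_command(moves=[{"x":2,"y":-0.1,"z":0.1,"rx":0.5,"ry":0,"rz":0,"gripper":8.5},{"x":4,"y":-0.1,"z":0.1,"rx":0.5,"ry":0,"rz":0,"gripper":8.5},{"x":5.8,"y":-0.1,"z":0.1,"rx":0.5,"ry":0,"rz":0,"gripper":8.5},{"x":5.8,"y":-0.1,"z":0.1,"rx":0.5,"ry":0,"rz":0,"gripper":5},{"x":5.8,"y":-0.1,"z":0.1,"rx":0.5,"ry":0,"rz":0,"gripper":3}])

```text
time_s: 2.8
eef_pos: [0.5067, -0.0901, 0.1795]
eef_rot: [-35.1, 89.9, -23.1]
contact_force: [0.4, -0.6, -0.4]
width: 0.0508
```

```bash
python3 -c "
from goto import *
import cv2
rep(.7216,.0)
i=r.get_image('wrist'); cv2.imwrite('pics/w2.png',i['frame'])"
```

```text
t 2.8 shift cm [ 0.23  0.09 -0.09] rot [0.03 0.09 0.06] F [ 0.4  -0.58 -0.4 ] w 0.05080086264173974 [ 0.5067 -0.0901  0.1795]
```

View pics/w2.png

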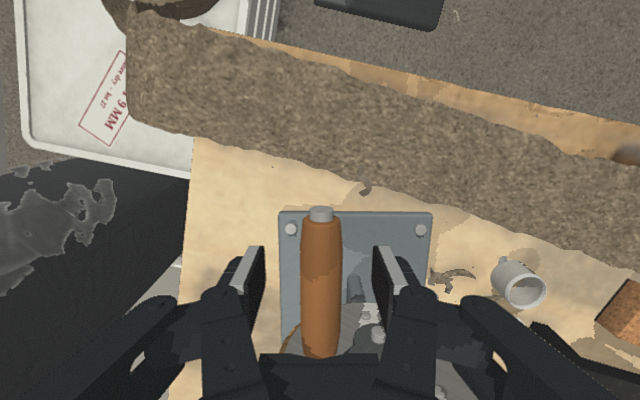

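Request:
arm_command(moves=[{"x":0.2,"y":0,"z":0,"rx":0,"ry":0,"rz":0,"gripper":0},{"x":0.2,"y":0,"z":0,"rx":0,"ry":0,"rz":0,"gripper":0},{"x":0.2,"y":0,"z":0,"rx":0,"ry":0,"rz":0,"gripper":0},{"x":0.2,"y":0,"z":0,"rx":0,"ry":0,"rz":0,"gripper":0},{"x":0.2,"y":0,"z":0,"rx":0,"ry":0,"rz":0,"gripper":0}])

```text
time_s: 3.48
eef_pos: [0.5063, -0.0899, 0.1764]
eef_rot: [-0.7, 90.0, 11.2]
contact_force: [0.9, 2.4, 1.1]
width: 0.0169
```

```bash
cat >> goto.py <<'E'
def arc(th0,step=6,n=5,sign=1):
    "shifts in tool axes (cm) for the upright tool: x=down,y=stand y"
    for k in range(1,n+1):
        t=np.radians(th0+sign*step*k); a=np.radians(th0)
        print({"x":round(float(-5.5*(np.cos(t)-np.cos(a))),2),"y":round(float(-5.5*(np.sin(t)-np.sin(a))),2)})
E
python3 -c "
from goto import *
rep(.7216,.0)
arc(41.3)"
```

```text
t 3.475 shift cm [-0.08  0.06 -0.06] rot [0.03 0.02 0.  ] F [0.89 2.4  1.09] w 0.016941630055479797 [ 0.5063 -0.0899  0.1764]
{'x': 0.4, 'y': -0.41}
{'x': 0.85, 'y': -0.78}
{'x': 1.32, 'y': -1.1}
{'x': 1.83, 'y': -1.37}
{'x': 2.37, 'y': -1.58}
```

Request:
arm_command(moves=[{"x":0.4,"y":-0.41,"z":0,"rx":0,"ry":0,"rz":0,"gripper":0},{"x":0.85,"y":-0.78,"z":0,"rx":0,"ry":0,"rz":0,"gripper":0},{"x":1.32,"y":-1.1,"z":0,"rx":0,"ry":0,"rz":0,"gripper":0},{"x":1.83,"y":-1.37,"z":0,"rx":0,"ry":0,"rz":0,"gripper":0},{"x":2.37,"y":-1.58,"z":0,"rx":0,"ry":0,"rz":0,"gripper":0}])

```text
time_s: 4.1
eef_pos: [0.5094, -0.1049, 0.1518]
eef_rot: [97.8, 89.9, 109.8]
contact_force: [2.0, 8.5, 0.6]
width: 0.0173
```

```bash
cat >> goto.py <<'E'
import json
def log(th,tag):
    "tangential/radial force of the tool ON the wheel, clockwise positive; th nominal deg"
    s=r.read_state(); F=-s["contact_force"]; f=R.from_euler('z',-yaw).apply(F)
    p=R.from_euler('z',-yaw).apply(s["eef_pos"]-[x,y,0])-[0,0,.155-.019]; 
    tm=np.degrees(np.arctan2(-p[1],p[2])); rad=np.hypot(p[1],p[2])
    for q in (th,):
        t=np.radians(tm); Ft=-f[1]*np.cos(t)-f[2]*np.sin(t); Fr=-f[1]*np.sin(t)+f[2]*np.cos(t)
    rec=dict(t=s["time_s"],th=th,tm=tm,rad=rad,Ft=Ft,Fr=Fr,fx=f[0],tq=list(s["ft_torque"]),w=s["width"],tag=tag)
    print({k:(round(float(v),3) if k not in("tq","tag") else v) for k,v in rec.items()})
    open("log.jsonl","a").write(json.dumps({k:(float(v) if k not in("tq","tag") else v) for k,v in rec.items()})+"\n")
E
python3 -c "
from goto import *
log(71.3,'cw'); arc(71.3)"
```

```text
{'t': 4.1, 'th': 71.3, 'tm': 73.141, 'rad': 0.055, 'Ft': 2.893, 'Fr': 7.364, 'fx': -3.696, 'tq': [np.float64(1.2441350919539462), np.float64(-0.3578139366693012), np.float64(-0.12019529163968118)], 'w': 0.017, 'tag': 'cw'}
{'x': 0.55, 'y': -0.16}
{'x': 1.12, 'y': -0.25}
{'x': 1.7, 'y': -0.29}
{'x': 2.27, 'y': -0.27}
{'x': 2.84, 'y': -0.18}
```

Request:
arm_command(moves=[{"x":0.55,"y":-0.16,"z":0,"rx":0,"ry":0,"rz":0,"gripper":0},{"x":1.12,"y":-0.25,"z":0,"rx":0,"ry":0,"rz":0,"gripper":0},{"x":1.7,"y":-0.29,"z":0,"rx":0,"ry":0,"rz":0,"gripper":0},{"x":2.27,"y":-0.27,"z":0,"rx":0,"ry":0,"rz":0,"gripper":0},{"x":2.84,"y":-0.18,"z":0,"rx":0,"ry":0,"rz":0,"gripper":0}])

```text
time_s: 4.72
eef_pos: [0.5096, -0.1058, 0.1237]
eef_rot: [96.2, 89.8, 108.1]
contact_force: [0.2, 12.9, 5.9]
width: 0.0174
```

```bash
python3 -c "
from goto import *
log(101.3,'cw'); arc(101.3)"
```

```text
{'t': 4.725, 'th': 101.3, 'tm': 103.049, 'rad': 0.055, 'Ft': 2.898, 'Fr': 13.566, 'fx': -2.833, 'tq': [np.float64(2.012224877515424), np.float64(-0.0835613359939005), np.float64(-0.12189595942187038)], 'w': 0.017, 'tag': 'cw'}
{'x': 0.56, 'y': 0.14}
{'x': 1.1, 'y': 0.34}
{'x': 1.61, 'y': 0.6}
{'x': 2.1, 'y': 0.9}
{'x': 2.55, 'y': 1.26}
```

Request:
arm_command(moves=[{"x":0.56,"y":0.17,"z":0,"rx":0,"ry":0,"rz":0,"gripper":0},{"x":1.1,"y":0.4,"z":0,"rx":0,"ry":0,"rz":0,"gripper":0},{"x":1.61,"y":0.69,"z":0,"rx":0,"ry":0,"rz":0,"gripper":0},{"x":2.1,"y":1.02,"z":0,"rx":0,"ry":0,"rz":0,"gripper":0},{"x":2.55,"y":1.4,"z":0,"rx":0,"ry":0,"rz":0,"gripper":0}])

```text
time_s: 5.35
eef_pos: [0.5071, -0.0931, 0.0991]
eef_rot: [36.0, 90.0, 47.9]
contact_force: [-1.1, 6.8, 11.7]
width: 0.0172
```

```bash
python3 -c "
from goto import *
log(131.3,'cw'); arc(131.3)"
```

```text
{'t': 5.35, 'th': 131.3, 'tm': 132.579, 'rad': 0.055, 'Ft': 3.945, 'Fr': 13.033, 'fx': -0.304, 'tq': [np.float64(1.1165039771099479), np.float64(0.22121834358618164), np.float64(-0.04665641294398462)], 'w': 0.017, 'tag': 'cw'}
{'x': 0.41, 'y': 0.4}
{'x': 0.78, 'y': 0.85}
{'x': 1.1, 'y': 1.32}
{'x': 1.37, 'y': 1.83}
{'x': 1.58, 'y': 2.37}
```

Request:
arm_command(moves=[{"x":0.38,"y":0.42,"z":0,"rx":0,"ry":0,"rz":0,"gripper":0},{"x":0.72,"y":0.87,"z":0,"rx":0,"ry":0,"rz":0,"gripper":0},{"x":1.0,"y":1.35,"z":0,"rx":0,"ry":0,"rz":0,"gripper":0},{"x":1.24,"y":1.87,"z":0,"rx":0,"ry":0,"rz":0,"gripper":0},{"x":1.4,"y":2.42,"z":0,"rx":0,"ry":0,"rz":0,"gripper":0}])

```text
time_s: 5.98
eef_pos: [0.5025, -0.0708, 0.0845]
eef_rot: [-65.6, 89.9, -53.7]
contact_force: [5.2, -5.7, -3.9]
width: 0.017
```

```bash
python3 -c "
from goto import *
log(161.3,'cw'); arc(161.3)"
```

```text
{'t': 5.975, 'th': 161.3, 'tm': 161.361, 'rad': 0.054, 'Ft': 5.006, 'Fr': -5.806, 'fx': -3.873, 'tq': [np.float64(-0.9509899812719131), np.float64(-0.7325323850117813), np.float64(-0.14076769976881504)], 'w': 0.017, 'tag': 'cw'}
{'x': 0.16, 'y': 0.55}
{'x': 0.25, 'y': 1.12}
{'x': 0.29, 'y': 1.7}
{'x': 0.27, 'y': 2.27}
{'x': 0.18, 'y': 2.84}
```

Request:
arm_command(moves=[{"x":0.18,"y":0.55,"z":0,"rx":0,"ry":0,"rz":0,"gripper":0},{"x":0.29,"y":1.12,"z":0,"rx":0,"ry":0,"rz":0,"gripper":0},{"x":0.34,"y":1.7,"z":0,"rx":0,"ry":0,"rz":0,"gripper":0},{"x":0.32,"y":2.27,"z":0,"rx":0,"ry":0,"rz":0,"gripper":0},{"x":0.23,"y":2.84,"z":0,"rx":0,"ry":0,"rz":0,"gripper":0}])

```text
time_s: 6.6
eef_pos: [0.4968, -0.043, 0.0823]
eef_rot: [-56.8, 89.8, -44.9]
contact_force: [5.4, -5.9, -1.0]
width: 0.0171
```

```bash
python3 -c "
from goto import *
log(191.3,'cw'); arc(191.3)"
```

```text
{'t': 6.6, 'th': 191.3, 'tm': -168.483, 'rad': 0.055, 'Ft': 6.917, 'Fr': 0.366, 'fx': -4.118, 'tq': [np.float64(-0.9200167019724054), np.float64(-0.7483658253563354), np.float64(-0.11570650396034443)], 'w': 0.017, 'tag': 'cw'}
{'x': -0.14, 'y': 0.56}
{'x': -0.34, 'y': 1.1}
{'x': -0.6, 'y': 1.61}
{'x': -0.9, 'y': 2.1}
{'x': -1.26, 'y': 2.55}
```

Request:
arm_command(moves=[{"x":-0.14,"y":0.56,"z":0,"rx":0,"ry":0,"rz":0,"gripper":0},{"x":-0.34,"y":1.1,"z":0,"rx":0,"ry":0,"rz":0,"gripper":0},{"x":-0.6,"y":1.61,"z":0,"rx":0,"ry":0,"rz":0,"gripper":0},{"x":-0.9,"y":2.1,"z":0,"rx":0,"ry":0,"rz":0,"gripper":0},{"x":-1.26,"y":2.55,"z":0,"rx":0,"ry":0,"rz":0,"gripper":0}])

```text
time_s: 7.22
eef_pos: [0.4917, -0.0179, 0.0947]
eef_rot: [-48.4, 89.8, -36.5]
contact_force: [7.8, -5.7, -6.0]
width: 0.0171
```

```bash
python3 -c "
from goto import *
log(221.3,'cw'); arc(221.3)"
```

```text
{'t': 7.225, 'th': 221.3, 'tm': -138.503, 'rad': 0.055, 'Ft': 9.364, 'Fr': 0.265, 'fx': -6.481, 'tq': [np.float64(-0.8410767136591548), np.float64(-1.1695696491935894), np.float64(-0.1505576235714367)], 'w': 0.017, 'tag': 'cw'}
{'x': -0.4, 'y': 0.41}
{'x': -0.85, 'y': 0.78}
{'x': -1.32, 'y': 1.1}
{'x': -1.83, 'y': 1.37}
{'x': -2.37, 'y': 1.58}
```

Request:
arm_command(moves=[{"x":-0.4,"y":0.41,"z":0.02,"rx":0,"ry":0,"rz":0,"gripper":0},{"x":-0.85,"y":0.78,"z":0.04,"rx":0,"ry":0,"rz":0,"gripper":0},{"x":-1.32,"y":1.1,"z":0.06,"rx":0,"ry":0,"rz":0,"gripper":0},{"x":-1.83,"y":1.37,"z":0.08,"rx":0,"ry":0,"rz":0,"gripper":0},{"x":-2.37,"y":1.58,"z":0.1,"rx":0,"ry":0,"rz":0,"gripper":0}])

```text
time_s: 7.85
eef_pos: [0.4886, -0.0023, 0.1178]
eef_rot: [-117.6, 89.9, -105.6]
contact_force: [4.8, -5.1, -8.3]
width: 0.0172
```

```bash
python3 -c "
from goto import *
log(251.3,'cw'); arc(251.3)"
```

```text
{'t': 7.85, 'th': 251.3, 'tm': -109.08, 'rad': 0.056, 'Ft': 9.836, 'Fr': 2.933, 'fx': -3.625, 'tq': [np.float64(-0.9472686863124359), np.float64(-0.7267138404560617), np.float64(-0.1536045452977472)], 'w': 0.017, 'tag': 'cw'}
{'x': -0.55, 'y': 0.16}
{'x': -1.12, 'y': 0.25}
{'x': -1.7, 'y': 0.29}
{'x': -2.27, 'y': 0.27}
{'x': -2.84, 'y': 0.18}
```

Request:
arm_command(moves=[{"x":-0.55,"y":0.15,"z":0.01,"rx":0,"ry":0,"rz":0,"gripper":0},{"x":-1.12,"y":0.23,"z":0.02,"rx":0,"ry":0,"rz":0,"gripper":0},{"x":-1.7,"y":0.26,"z":0.03,"rx":0,"ry":0,"rz":0,"gripper":0},{"x":-2.27,"y":0.23,"z":0.04,"rx":0,"ry":0,"rz":0,"gripper":0},{"x":-2.84,"y":0.14,"z":0.05,"rx":0,"ry":0,"rz":0,"gripper":0}])

```text
time_s: 8.48
eef_pos: [0.4881, 0.0, 0.1464]
eef_rot: [161.7, 89.9, 173.7]
contact_force: [2.0, -2.6, -9.7]
width: 0.017
```

```bash
python3 -c "
from goto import *
log(281.3,'cw'); arc(281.3)"
```

```text
{'t': 8.475, 'th': 281.3, 'tm': -79.294, 'rad': 0.056, 'Ft': 8.971, 'Fr': 4.757, 'fx': -1.424, 'tq': [np.float64(-0.4025038195146204), np.float64(-0.3135371459789852), np.float64(-0.0846516153148307)], 'w': 0.017, 'tag': 'cw'}
{'x': -0.56, 'y': -0.14}
{'x': -1.1, 'y': -0.34}
{'x': -1.61, 'y': -0.6}
{'x': -2.1, 'y': -0.9}
{'x': -2.55, 'y': -1.26}
```

Request:
arm_command(moves=[{"x":-0.56,"y":-0.15,"z":0,"rx":0,"ry":0,"rz":0,"gripper":0},{"x":-1.1,"y":-0.35,"z":0,"rx":0,"ry":0,"rz":0,"gripper":0},{"x":-1.6,"y":-0.62,"z":0,"rx":0,"ry":0,"rz":0,"gripper":0},{"x":-2.08,"y":-0.93,"z":0,"rx":0,"ry":0,"rz":0,"gripper":0},{"x":-2.53,"y":-1.29,"z":0,"rx":0,"ry":0,"rz":0,"gripper":0}])

```text
time_s: 9.1
eef_pos: [0.4907, -0.0123, 0.1725]
eef_rot: [144.7, 89.9, 156.6]
contact_force: [-5.4, 1.7, -8.9]
width: 0.0171
```

```bash
python3 -c "
from goto import *
log(311.3,'cw'); arc(311.3)"
```

```text
{'t': 9.1, 'th': 311.3, 'tm': -49.209, 'rad': 0.056, 'Ft': 8.534, 'Fr': 3.744, 'fx': 4.98, 'tq': [np.float64(0.26213299003579127), np.float64(0.7401937732808038), np.float64(-0.15111985660245414)], 'w': 0.017, 'tag': 'cw'}
{'x': -0.41, 'y': -0.4}
{'x': -0.78, 'y': -0.85}
{'x': -1.1, 'y': -1.32}
{'x': -1.37, 'y': -1.83}
{'x': -1.58, 'y': -2.37}
```

Request:
arm_command(moves=[{"x":-0.4,"y":-0.4,"z":-0.02,"rx":0,"ry":0,"rz":0,"gripper":0},{"x":-0.76,"y":-0.85,"z":-0.04,"rx":0,"ry":0,"rz":0,"gripper":0},{"x":-1.08,"y":-1.33,"z":-0.06,"rx":0,"ry":0,"rz":0,"gripper":0},{"x":-1.35,"y":-1.84,"z":-0.08,"rx":0,"ry":0,"rz":0,"gripper":0},{"x":-1.55,"y":-2.38,"z":-0.1,"rx":0,"ry":0,"rz":0,"gripper":0}])

```text
time_s: 9.72
eef_pos: [0.4954, -0.0358, 0.1885]
eef_rot: [48.5, 89.9, 60.5]
contact_force: [-2.0, 4.0, -6.3]
width: 0.017
```

```bash
python3 -c "
from goto import *
log(341.3,'cw'); arc(341.3)"
```

```text
{'t': 9.725, 'th': 341.3, 'tm': -19.223, 'rad': 0.056, 'Ft': 6.108, 'Fr': 4.51, 'fx': 1.157, 'tq': [np.float64(0.716056997464523), np.float64(0.3530011885707287), np.float64(-0.07177083959193017)], 'w': 0.017, 'tag': 'cw'}
{'x': -0.16, 'y': -0.55}
{'x': -0.25, 'y': -1.12}
{'x': -0.29, 'y': -1.7}
{'x': -0.27, 'y': -2.27}
{'x': -0.18, 'y': -2.84}
```

Request:
arm_command(moves=[{"x":-0.15,"y":-0.55,"z":0,"rx":0,"ry":0,"rz":0,"gripper":0},{"x":-0.23,"y":-1.12,"z":0,"rx":0,"ry":0,"rz":0,"gripper":0},{"x":-0.26,"y":-1.7,"z":0,"rx":0,"ry":0,"rz":0,"gripper":0},{"x":-0.23,"y":-2.27,"z":0,"rx":0,"ry":0,"rz":0,"gripper":0},{"x":-0.14,"y":-2.84,"z":0,"rx":0,"ry":0,"rz":0,"gripper":0}])

```text
time_s: 10.35
eef_pos: [0.5012, -0.0639, 0.1902]
eef_rot: [28.4, 90.0, 40.3]
contact_force: [-5.9, 3.9, -1.3]
width: 0.0174
```

```bash
python3 -c "
from goto import *
log(371.3,'cw'); arc(371.3)"
```

```text
{'t': 10.35, 'th': 371.3, 'tm': 10.806, 'rad': 0.055, 'Ft': 4.677, 'Fr': 2.18, 'fx': 5.019, 'tq': [np.float64(0.6139208390376323), np.float64(0.8848901641070076), np.float64(-0.09924736954472034)], 'w': 0.017, 'tag': 'cw'}
{'x': 0.14, 'y': -0.56}
{'x': 0.34, 'y': -1.1}
{'x': 0.6, 'y': -1.61}
{'x': 0.9, 'y': -2.1}
{'x': 1.26, 'y': -2.55}
```

Request:
arm_command(moves=[{"x":0.14,"y":-0.56,"z":-0.02,"rx":0,"ry":0,"rz":0,"gripper":0},{"x":0.34,"y":-1.1,"z":-0.04,"rx":0,"ry":0,"rz":0,"gripper":0},{"x":0.6,"y":-1.61,"z":-0.06,"rx":0,"ry":0,"rz":0,"gripper":0},{"x":0.9,"y":-2.1,"z":-0.08,"rx":0,"ry":0,"rz":0,"gripper":0},{"x":1.26,"y":-2.55,"z":-0.1,"rx":0,"ry":0,"rz":0,"gripper":0}])

```text
time_s: 10.98
eef_pos: [0.5062, -0.0888, 0.1776]
eef_rot: [1.8, 89.9, 13.8]
contact_force: [-0.1, 6.4, -2.9]
width: 0.0171
```

```bash
python3 -c "
from goto import *
log(401.3,'cw'); arc(401.3)"
```

```text
{'t': 10.975, 'th': 401.3, 'tm': 40.71, 'rad': 0.055, 'Ft': 2.918, 'Fr': 6.279, 'fx': -1.208, 'tq': [np.float64(0.9768081560786287), np.float64(0.08839537084505995), np.float64(-0.07086735485917824)], 'w': 0.017, 'tag': 'cw'}
{'x': 0.4, 'y': -0.41}
{'x': 0.85, 'y': -0.78}
{'x': 1.32, 'y': -1.1}
{'x': 1.83, 'y': -1.37}
{'x': 2.37, 'y': -1.58}
```

```bash
cat > an.py <<'E'
import json,numpy as np
L=[json.loads(l) for l in open("log.jsonl")]
for drop in (None,)+tuple(range(len(L))):
    Q=[q for i,q in enumerate(L) if i!=drop]
    t=np.radians([q["tm"] for q in Q]);sg=np.array([1 if q["tag"]=="cw" else -1 for q in Q]);F=np.array([q["Ft"] for q in Q])
    A=np.c_[sg,np.cos(t),np.sin(t)]
    if (sg<0).any(): pass
    c,res,_,_=np.linalg.lstsq(A,F,rcond=None)
    # F=c0-M sin(t+phi)= c0 -M sin phi cos t - M cos phi sin t
    phi=np.degrees(np.arctan2(-c[1],-c[2])); 
    if drop is None: print("c0",c[0],"M",np.hypot(*c[1:]),"phi",phi,"theta for down",(180-phi)%360,"res",(F-A@c).round(2))
    else: print(round((180-phi)%360,1),end=" ")
E
python3 an.py
```

```text
c0 5.985899497076263 M 3.5757914401769018 phi 10.86388087305091 theta for down 169.1361191269491 res [ 0.46  0.18  0.09 -0.5  -0.43  0.55  0.31 -0.34  0.33 -0.4   0.01 -0.27]
168.9 169.4 169.4 167.4 167.7 170.3 169.3 169.6 168.2 170.5 169.1 169.7
```

Request:
arm_command(moves=[{"x":0.4,"y":-0.39,"z":0,"rx":0,"ry":0,"rz":0,"gripper":0},{"x":0.85,"y":-0.75,"z":0,"rx":0,"ry":0,"rz":0,"gripper":0},{"x":1.32,"y":-1.05,"z":0,"rx":0,"ry":0,"rz":0,"gripper":0},{"x":1.83,"y":-1.31,"z":0,"rx":0,"ry":0,"rz":0,"gripper":0},{"x":2.37,"y":-1.5,"z":0,"rx":0,"ry":0,"rz":0,"gripper":0}])

```text
time_s: 11.6
eef_pos: [0.5093, -0.1044, 0.1533]
eef_rot: [-43.2, 89.9, -31.3]
contact_force: [1.7, 0.6, 1.9]
width: 0.0169
```

```bash
python3 -c "
from goto import *
log(71.3,'cw'); arc(71.3)"
```

```text
{'t': 11.6, 'th': 71.3, 'tm': 71.481, 'rad': 0.054, 'Ft': 1.912, 'Fr': -0.407, 'fx': -1.736, 'tq': [np.float64(0.14804042869186954), np.float64(-0.22980004433507503), np.float64(-0.07621551204769506)], 'w': 0.017, 'tag': 'cw'}
{'x': 0.55, 'y': -0.16}
{'x': 1.12, 'y': -0.25}
{'x': 1.7, 'y': -0.29}
{'x': 2.27, 'y': -0.27}
{'x': 2.84, 'y': -0.18}
```

Request:
arm_command(moves=[{"x":0.55,"y":-0.16,"z":0,"rx":0,"ry":0,"rz":0,"gripper":0},{"x":1.12,"y":-0.25,"z":0,"rx":0,"ry":0,"rz":0,"gripper":0},{"x":1.7,"y":-0.29,"z":0,"rx":0,"ry":0,"rz":0,"gripper":0},{"x":2.27,"y":-0.27,"z":0,"rx":0,"ry":0,"rz":0,"gripper":0},{"x":2.84,"y":-0.18,"z":0,"rx":0,"ry":0,"rz":0,"gripper":0}])

```text
time_s: 12.22
eef_pos: [0.5095, -0.1057, 0.1244]
eef_rot: [-35.3, 89.9, -23.3]
contact_force: [5.0, 0.2, 2.2]
width: 0.0172
```

```bash
python3 -c "
from goto import *
log(101.3,'cw'); arc(101.3)"
```

```text
{'t': 12.225, 'th': 101.3, 'tm': 102.296, 'rad': 0.054, 'Ft': 2.316, 'Fr': -0.374, 'fx': -4.97, 'tq': [np.float64(-0.016028254471367367), np.float64(-0.8324491546557302), np.float64(-0.10196858849229494)], 'w': 0.017, 'tag': 'cw'}
{'x': 0.56, 'y': 0.14}
{'x': 1.1, 'y': 0.34}
{'x': 1.61, 'y': 0.6}
{'x': 2.1, 'y': 0.9}
{'x': 2.55, 'y': 1.26}
```

Request:
arm_command(moves=[{"x":0.56,"y":0.14,"z":0.02,"rx":0,"ry":0,"rz":0,"gripper":0},{"x":1.1,"y":0.34,"z":0.04,"rx":0,"ry":0,"rz":0,"gripper":0},{"x":1.61,"y":0.6,"z":0.06,"rx":0,"ry":0,"rz":0,"gripper":0},{"x":2.1,"y":0.9,"z":0.08,"rx":0,"ry":0,"rz":0,"gripper":0},{"x":2.55,"y":1.26,"z":0.1,"rx":0,"ry":0,"rz":0,"gripper":0}])

```text
time_s: 12.85
eef_pos: [0.5069, -0.0925, 0.0987]
eef_rot: [152.0, 89.9, 164.0]
contact_force: [-1.0, 0.5, 4.2]
width: 0.0171
```

```bash
python3 -c "
from goto import *
log(131.3,'cw'); arc(131.3)"
```

```text
{'t': 12.85, 'th': 131.3, 'tm': 133.273, 'rad': 0.054, 'Ft': 2.549, 'Fr': 3.401, 'fx': 0.87, 'tq': [np.float64(0.05687000012592497), np.float64(-0.022048296814279743), np.float64(-0.12638363129309596)], 'w': 0.017, 'tag': 'cw'}
{'x': 0.41, 'y': 0.4}
{'x': 0.78, 'y': 0.85}
{'x': 1.1, 'y': 1.32}
{'x': 1.37, 'y': 1.83}
{'x': 1.58, 'y': 2.37}
```

Request:
arm_command(moves=[{"x":0.39,"y":0.4,"z":0,"rx":0,"ry":0,"rz":0,"gripper":0},{"x":0.76,"y":0.85,"z":0,"rx":0,"ry":0,"rz":0,"gripper":0},{"x":1.07,"y":1.32,"z":0,"rx":0,"ry":0,"rz":0,"gripper":0},{"x":1.33,"y":1.83,"z":0,"rx":0,"ry":0,"rz":0,"gripper":0},{"x":1.54,"y":2.37,"z":0,"rx":0,"ry":0,"rz":0,"gripper":0}])

```text
time_s: 13.48
eef_pos: [0.5024, -0.0697, 0.0838]
eef_rot: [-95.0, 90.0, -83.1]
contact_force: [-1.5, -3.5, 8.1]
width: 0.0174
```

```bash
python3 -c "
from goto import *
log(161.3,'cw'); arc(161.3)"; python3 an.py
```

```text
{'t': 13.475, 'th': 161.3, 'tm': 162.611, 'rad': 0.055, 'Ft': 5.373, 'Fr': 6.842, 'fx': 2.202, 'tq': [np.float64(-0.47221783438909537), np.float64(0.22594828203768055), np.float64(-0.1109162832922569)], 'w': 0.017, 'tag': 'cw'}
{'x': 0.16, 'y': 0.55}
{'x': 0.25, 'y': 1.12}
{'x': 0.29, 'y': 1.7}
{'x': 0.27, 'y': 2.27}
{'x': 0.18, 'y': 2.84}
c0 5.874310211934424 M 3.7365792848068775 phi 8.915527376464143 theta for down 171.08447262353585 res [ 0.72  0.49  0.4  -0.24 -0.26  0.61  0.28 -0.42  0.24 -0.43  0.06 -0.11
 -0.28 -0.07 -1.03  0.05]
170.5 171.3 171.7 170.6 170.5 172.0 171.2 171.5 170.5 172.3 170.9 171.3 171.3 171.1 169.5 171.2
```

Request:
arm_command(moves=[{"x":0.06,"y":0.27,"z":0,"rx":0,"ry":0,"rz":0,"gripper":0},{"x":0.1,"y":0.54,"z":0,"rx":0,"ry":0,"rz":0,"gripper":0},{"x":0.12,"y":0.82,"z":0,"rx":0,"ry":0,"rz":0,"gripper":0},{"x":0.12,"y":0.82,"z":0,"rx":0,"ry":0,"rz":0,"gripper":0},{"x":0.12,"y":0.82,"z":0,"rx":0,"ry":0,"rz":0,"gripper":0}])

```text
time_s: 14.1
eef_pos: [0.5006, -0.0617, 0.0821]
eef_rot: [169.9, 90.0, -178.2]
contact_force: [1.9, -4.5, -2.6]
width: 0.0173
```

Request:
arm_command(moves=[{"x":0,"y":0,"z":0,"rx":0,"ry":0,"rz":0,"gripper":0},{"x":0,"y":0,"z":0,"rx":0,"ry":0,"rz":0,"gripper":0},{"x":0,"y":0,"z":0,"rx":0,"ry":0,"rz":0,"gripper":0},{"x":0,"y":0,"z":0,"rx":0,"ry":0,"rz":0,"gripper":0},{"x":0,"y":0,"z":0,"rx":0,"ry":0,"rz":0,"gripper":0}])

```text
time_s: 14.72
eef_pos: [0.5006, -0.0617, 0.0821]
eef_rot: [155.3, 90.0, 167.2]
contact_force: [3.4, -4.6, -4.7]
width: 0.0172
```

```bash
python3 -c "
from goto import *
import cv2
log(170,'hold'); print(r.read_state()['joint_velocities'].round(2))
i=r.get_image('scene'); a=i['frame'][150:330,180:430]; cv2.imwrite('pics/e1.png',cv2.resize(a,None,fx=3,fy=3))
i=r.get_image('wrist'); cv2.imwrite('pics/e2.png',i['frame'])"
```

```text
{'t': 14.725, 'th': 170.0, 'tm': 171.452, 'rad': 0.054, 'Ft': 4.486, 'Fr': -5.417, 'fx': -2.345, 'tq': [np.float64(-0.6264475187271393), np.float64(-0.4451919930573216), np.float64(-0.15163955797609835)], 'w': 0.017, 'tag': 'hold'}
[0.01 0.   0.02 0.08 0.08 0.09]
```

View pics/e1.png

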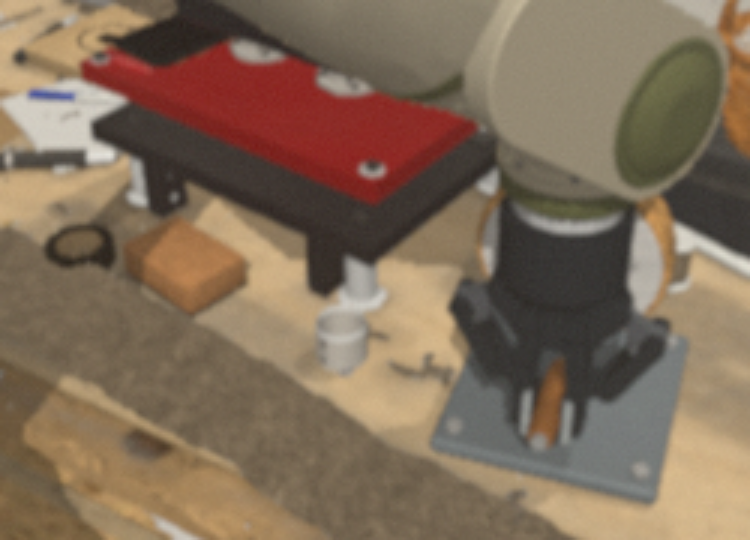

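View pics/e2.png

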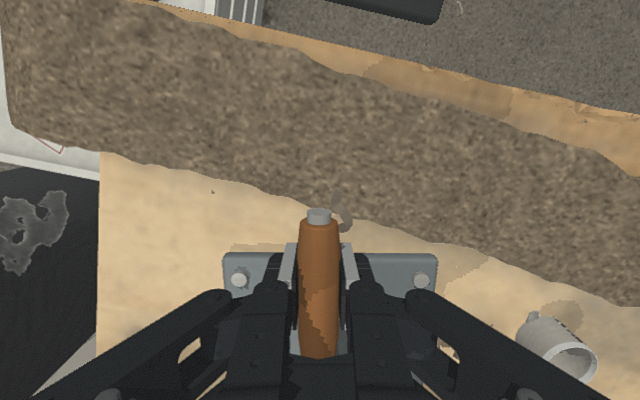

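```bash
python3 -c "
from rig import r
print(r.finish_job()); s=r.read_state(); print(s['time_s'],s['eef_pos'],s['width'])"
```

```text
the job is handed in; nothing more can be done
None
the job is handed in; nothing more can be done
```

I gripped the crank handle from above and turned the wheel clockwise through one full turn and about 130° more. I handed the job in at about 14.8 s with the handle still gripped; no verdict was reported.

**Finding the heavy side:** I read the force along the circle every 30°. A sine fit gave a drag of 5.9 N, against the 5.8 N you stated, and a weight pull of 3.7 N. It puts the heavy side straight down at a wheel angle of about 171°. Leaving out single readings moved that angle only between 169.5° and 172.3°.

**Last checks before handing in:**
- **Wheel angle:** the measured angle was 171.5°, and the tool pose did not change over the last 0.6 s.
- **Grip:** the fingers were closed on the sleeve at 17 mm opening. That is less than the stated 19 mm thickness, but the camera shows the sleeve held between the pads.
- **Loose things:** the tape roll, the sanding block and the tin-shaped part beside the stand looked unmoved in the last scene picture. I did not measure them. The thread spool behind the wheel was not in my last pictures; the arm did not go near it.

**What disagreed:**
- Sideways loads of up to 13 N on the handle during the first turn disturbed some readings. At about 133°, the two passes differed by 1.4 N (3.9 and 2.5 N).
- I made no counter-clockwise pass to cross-check.

I judge the angle uncertain by about 5°, well inside the 20° allowed.

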